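# Stow a link in the snap-lid case

## Task

Put the loose yellow link (the straight piece with two wider ends) away in the grey snap-lid case: press the thumb latch at its front down gently until the sprung lid pops open, lay the link flat on the case floor, then push the lid down gently until it snaps shut and stays shut by itself. Leave the other loose things on the table where they are.

Things in the scene. Friction and masses are not known exactly. Their poses are not given: they have to be found in the camera images.
- case: Grey plastic case, screwed down: an open tray 120 mm (x) by 140 mm (y) by 45 mm high, walls 4 mm, inner floor 5 mm above the table. Origin: under the tray's centre, on the table. x points from the latch side (front) to the hinge side (back), z up. At the front a steel and black thumb latch stands out to 122 mm before the centre.
- thumb_pad (a point): Nominal centre of the top face of the black thumb pad (26 mm in x, 34 mm in y, facing up, pressed straight down), in the case's frame: 109 mm before the case's centre, 30 mm above the table. The latch was bolted on by hand and is not measured: pad, hook and the height at which the lid latches lie up to 3 mm higher or lower than nominal, all together.
- thumb_latch (a joint): Thumb latch angle about a pin 38 mm behind the pad's centre: 0 at rest, 0.22 rad pressed to its solid stop; springs back to 0 (also when the lid has snapped in fully). The pad frees the lid after about 5 to 7 mm (4 to 8 N) from its rest height and meets the stop at about 8.5 mm. More than 20 N breaks it.
- lid (a joint): Lid angle: 0 nominally shut (level), grows as it opens; about 1.45 rad sprung open (nearly upright). Latched it rests between -0.025 and 0.025. A spring always drives it open (about 3 N at the front edge when shut, 1 to 2 N when open). Pushed shut, it meets the hook 12 to 17 mm above the latched height.
- lid_hinge (a point): Middle of the lid's hinge axis, 62 mm behind the case's centre, 45 mm above the table; the axis runs along the case's y. The lid is rigid, 150 mm wide in y; its flat outer face lies 12 mm above the axis when shut, its front edge 131 mm before it.
- link: Yellow plastic link lying on the table, to be stowed: 66 mm long (its x), 20 mm high, waist 18 mm wide in y and 38 mm long between two end blocks 14 mm long and 28 mm wide. About 40 g. Origin: centre of its underside, z up.
- bar: Yellow straight bar without wider ends, 66 by 18 by 20 mm, loose on the table; not to be used. Origin: centre of its underside.
- spool: Yellow spool standing on the table, 34 mm diameter, 30 mm high; bystander. Origin: centre of its underside.
- marker: Marker pen lying on the table, 120 mm long, 18 mm thick; bystander. Origin: near its middle, underside.
- tape: Roll of brown tape lying flat on the table, 90 mm outer diameter, 24 mm high; bystander. Origin: centre of its underside.
- lid_front (a point): Middle of the lid's top front edge; moves with the lid. Push down up to 30 mm behind it: the load climbs to 10 to 16 N as the hook rides aside, falls to nearly 0 while the lid is only half caught, and returns to about 3 N once it has clicked under the hook. A solid seat lies 3 mm below the latched height; over 25 N on the lid breaks it. The hook's nose stands just before this edge.
There are look-alikes about, which are no part of the job. What is shaped like the link but orange is not meant.

How it is judged:
By the outcome, as a careful person would: the job done as asked, in the order asked, and still so for the second after the job is handed in, with the robot touching nothing.
It also fails if it takes over 72 s, if anything falls off the work surface, if the arm or the gripper's body presses on something with over 40 N, if the wrist force passes 120 N, or if a joint passes its speed limit or range.

## Robot

A 6-joint arm with a two-finger parallel gripper is mounted at the origin on the work surface. World frame = base frame: x ahead of the robot, y to its left, z up, the work surface at z = 0. Lengths are in m, angles in rad, forces in N, time in s.
With the tool pointing down it reaches from about 0.3 to 0.875 m from the base axis. Payload 4.2 kg.
Tool frame: the origin (TCP) lies at the very end of the fingers, on their centre line; the grasp point (between the pads) lies bot.grip_depth behind it (bot.grip_depth is the distance from the TCP to the grasp point, in m); z points along the fingers, y is the direction in which the jaws open and shut (so a half turn about z gives the same grasp; the last joint's range is limited). The gripper opens to 85 mm and grips with 20 to 120 N. Pads are 22 mm wide; open, the fingers measure 114 mm over their backs; the gripper's body (76 mm by 85 mm) begins 54 mm behind the grasp point. The pads swing forward as they close: fully open they stand 13 mm farther back than shut.
Start: joints at [-1.25, 0.32, 1.565, -0, 1.257, -0.02], TCP at [0.192, -0.542, 0.204] pointing down, gripper open.
Joint ranges: [-3.11, 3.11], [-0.84, 2.01], [0.21, 2.61], [-1.34, 4.49], [0.05, 2.63], [-2.56, 2.56]. Speed limits (rad/s): [2.57, 2.57, 3.14, 3.14, 3.14, 3.14].

## Interface

Orientations are given as a unit quaternion [w, x, y, z].
In Python, from station import bot, claw, kinematics, snapshot, calibration, readout gives the robot as it stands. Calls block until the motion is done:
- bot.reach(position, orientation): joint-space move of the TCP to a pose.
- bot.move_linear(position, frame=None, max_speed=0.15): straight line of the TCP; frame=None keeps the orientation; max_speed is the mean speed in m/s.
- bot.move_j(angles): joint-space move.
- claw.gripper_to(opening, newtons=None): finger opening in m; newtons is the grip in N (None keeps the last); returns when the fingers have stopped.
- bot.pause(seconds).
- kinematics.ik(position, orientation): joint angles nearest the present ones, or None.
- snapshot(name): name is "side" or "top" or "wrist"; returns the picture (480x640x3 uint8, blue, green, red); there is no depth.
- calibration(name): a dict with "vertical_fov" (degrees; the focal length in pixels is half the picture's height over the tangent of half this angle, whatever the lens; pixels are square), "cx", "cy" (the principal point, pixels), "R" (3x3) and "t" (3): a world point X has camera coordinates R X + t; the wrist camera has in their place "tool_from_camera" (4x4, takes a point from camera to tool coordinates, whose origin is the TCP and whose axes are the flange's). Camera axes: x right, y down, z forward; pixel columns grow to the right and rows downward; lengths in m; the calibration is good to about 2 mm. A picture is of the moment at which its call begins: read the wrist's pose just before it. calibration takes no time and is no camera call.
A pose or a line that the arm cannot do raises bot.MotionError and nothing moves.
- bot.sign_off(): hands the job in, once; it reports no verdict.
Readings, each from a call of its own:
- readout.read_clock(): time.
- readout.read_q(): joint angles.
- readout.read_qd(): joint speeds.
- readout.read_joint_torque(): joint torques, N m.
- readout.read_eef_pos(): TCP position.
- readout.read_tool_rot(): TCP orientation.
- readout.read_ft_force(): force on the tool from outside, world axes, zero at the start.
- readout.read_torque(): the same for the moment, N m.
- readout.read_finger_gap(): finger opening in m.
Only numpy, scipy, OpenCV 4.12 (cv2) and the standard library are available. Lean on these libraries where they do the work, as an engineer would, in place of code of your own. Each camera call takes 0.05 s, during which the arm holds its last target.

## Working session

There is one attempt and no reset: what is moved stays moved. The work goes in short steps, each a Python script; the robot and the scene stay as the last script left them, time stands still between calls to the robot, and variables do not carry over. Pictures are saved under pics/ and viewed, and the job is handed in when it is done.

```bash
mkdir -p pics; ls; python3 - <<'E'
from station import bot, claw, kinematics, snapshot, calibration, readout
import cv2
for n in ["side","top","wrist"]:
    cv2.imwrite(f"pics/{n}0.png",snapshot(n)); print(n,calibration(n))
print(readout.read_clock(),bot.grip_depth,readout.read_tool_rot(),readout.read_eef_pos(),readout.read_ft_force())
E
```

```text
pics
side {'vertical_fov': 55.011266758056365, 'cx': 318.1490438066533, 'cy': 230.2970191542421, 'R': array([[ 0.96941346, -0.24455072,  0.02079661],
       [-0.10907007, -0.50516331, -0.85610382],
       [ 0.21986649,  0.82765028, -0.51638527]]), 't': array([-0.51352578,  0.10942263,  0.75781984])}
top {'vertical_fov': 57.96524810419756, 'cx': 324.501711589575, 'cy': 238.89430824592222, 'R': array([[-1.31440436e-02, -9.99909165e-01, -2.98257350e-03],
       [-9.79615818e-01,  1.34751274e-02, -2.00427717e-01],
       [ 2.00449701e-01,  2.87345535e-04, -9.79703953e-01]]), 't': array([0.00519746, 0.53517668, 0.76253502])}
wrist {'vertical_fov': 61.1929321831981, 'cx': 325.00819916030594, 'cy': 242.54249712951557, 'tool_from_camera': array([[-2.16230228e-03, -9.63768984e-01, -2.66729583e-01,
         6.85033939e-02],
       [ 9.99997177e-01, -1.82107006e-03, -1.52665982e-03,
        -6.70666826e-04],
       [ 9.85614120e-04, -2.66732131e-01,  9.63770200e-01,
        -1.69011869e-01],
       [ 0.00000000e+00,  0.00000000e+00,  0.00000000e+00,
         1.00000000e+00]])}
0.15 0.0187 [-6.45188703e-04  9.85519634e-01  1.69560092e-01 -1.03787775e-04] [ 0.19206996 -0.5415718   0.20338335] [-0.75502823 -0.85754357 -0.3760335 ]
```

View pics/top0.png

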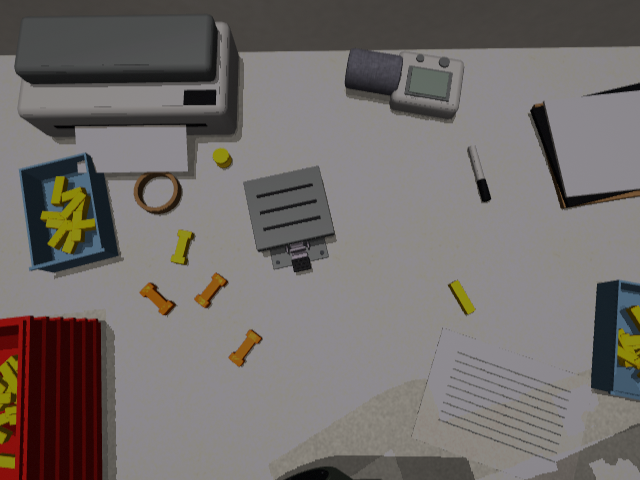

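View pics/side0.png

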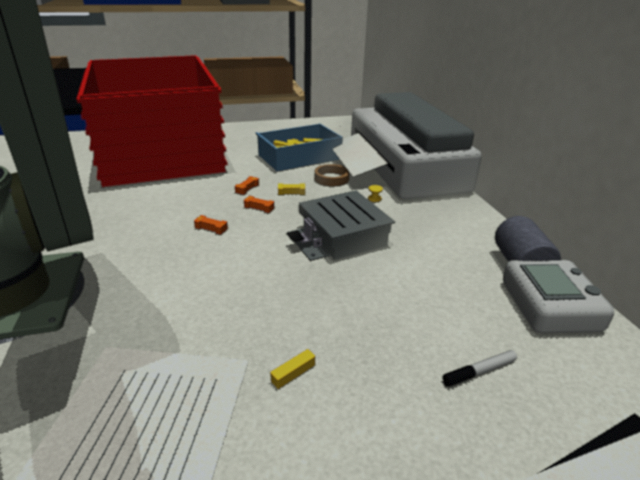

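View pics/wrist0.png

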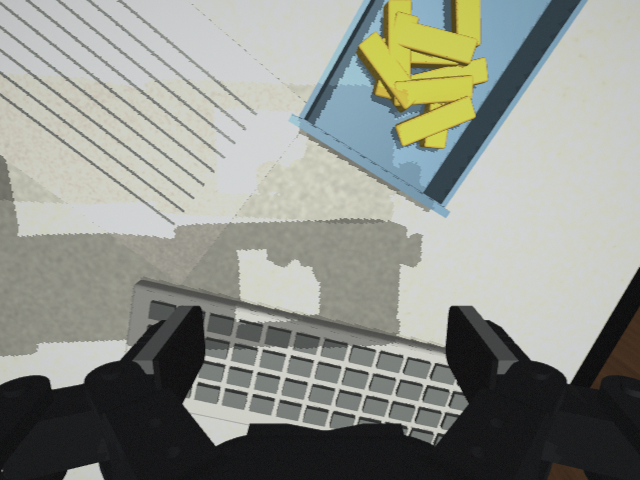

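```bash
python3 - <<'E'
import cv2
a=cv2.imread("pics/top0.png")
cv2.imwrite("pics/topc.png",cv2.resize(a[150:285,150:350],None,fx=4,fy=4,interpolation=cv2.INTER_CUBIC))
a=cv2.imread("pics/side0.png")
cv2.imwrite("pics/sidec.png",cv2.resize(a[160:280,220:420],None,fx=4,fy=4,interpolation=cv2.INTER_CUBIC))
E
```

```text
(no output)
```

View pics/topc.png

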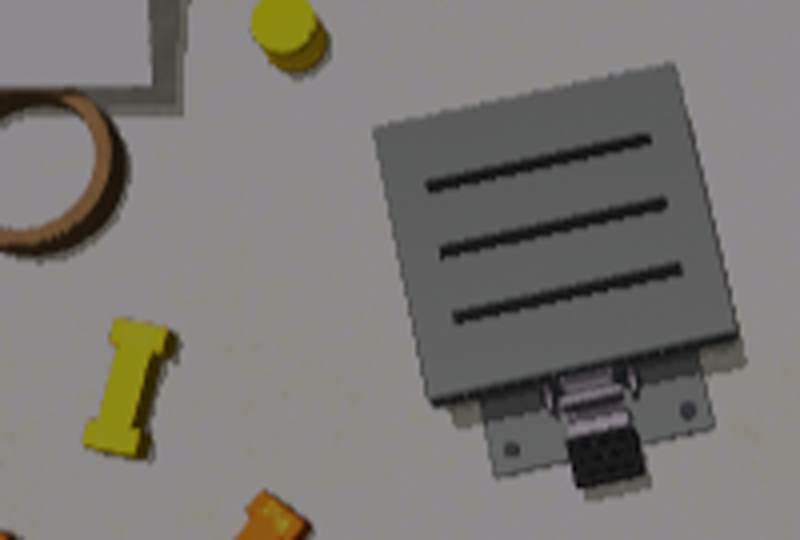

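View pics/sidec.png

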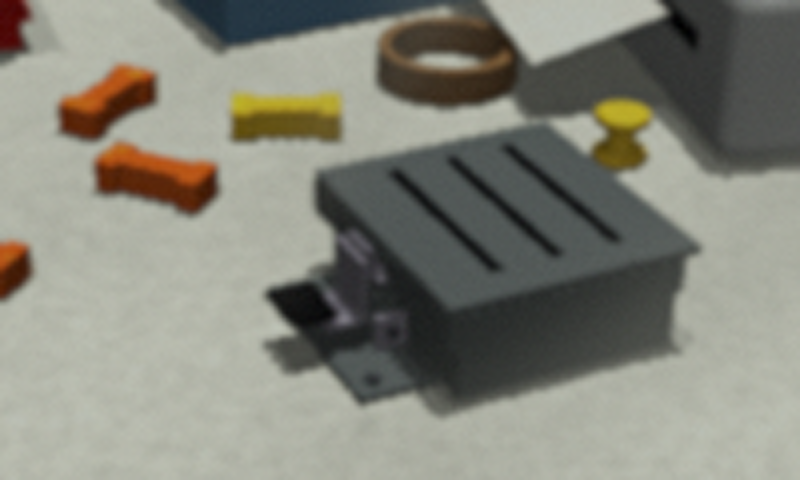

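```bash
cat > h.py <<'E'
import numpy as np, cv2
from station import bot, claw, kinematics, snapshot, calibration, readout
from scipy.spatial.transform import Rotation as Ro
def cam(name,pose=None):
    c=calibration(name); f=240/np.tan(np.radians(c["vertical_fov"])/2)
    if name=="wrist":
        p,q=pose; T=np.eye(4);T[:3,:3]=Ro.from_quat([q[1],q[2],q[3],q[0]]).as_matrix();T[:3,3]=p
        M=np.linalg.inv(T@c["tool_from_camera"]); return f,c["cx"],c["cy"],M[:3,:3],M[:3,3]
    return f,c["cx"],c["cy"],c["R"],c["t"]
def proj(name,X,pose=None):
    f,cx,cy,R,t=cam(name,pose); P=np.atleast_2d(X)@R.T+t
    return P[:,:2]/P[:,2:]*f+[cx,cy]
def unproj(name,uv,z,pose=None):
    f,cx,cy,R,t=cam(name,pose); uv=np.atleast_2d(uv)
    d=np.c_[(uv-[cx,cy])/f,np.ones(len(uv))]@R; o=-R.T@t
    return o+d*((z-o[2])/d[:,2])[:,None]
E
python3 - <<'E'
from h import *
cr=lambda p,o:(np.array(p)+.5)/4-.5+o
L=unproj("top",cr([(375,128),(675,65),(738,335),(432,402)],[150,150]),.057)
print(L,np.linalg.norm(np.diff(L,axis=0),axis=1))
e=L[0]+L[1]-L[2]-L[3]; print("yaw x",np.arctan2(e[1],e[0])); e=L[0]+L[3]-L[1]-L[2]; print("yaw y",np.arctan2(-e[0],e[1]))
S=unproj("side",cr([(545,124),(697,247),(447,310),(318,172)],[220,160]),.057); print(S)
K=unproj("top",cr([(117,318),(168,325),(145,457),(85,440)],[150,150]),.01);print(K)
K=unproj("side",cr([(232,95),(341,95)],[220,160]),.02);print(K)
E
```

```text
[[ 0.64968679  0.15321357  0.057     ]
 [ 0.67977714  0.00801277  0.057     ]
 [ 0.54498192 -0.02025961  0.057     ]
 [ 0.51491594  0.12328465  0.057     ]] [0.14828588 0.13772829 0.14665919]
yaw x 0.2126432743720387
yaw y 0.20539904231743042
[[ 0.65011406  0.14913099  0.057     ]
 [ 0.68005305  0.00704236  0.057     ]
 [ 0.54739512 -0.02252049  0.057     ]
 [ 0.51866878  0.11993881  0.057     ]]
[[0.56819128 0.28903014 0.01      ]
 [0.56424925 0.26333055 0.01      ]
 [0.49782111 0.27143635 0.01      ]
 [0.50668418 0.30147233 0.01      ]]
[[0.5039605  0.29628228 0.02      ]
 [0.56784599 0.28312483 0.02      ]]
```

```bash
cat >> h.py <<'E'
def down(a,tilt=0):
    x=np.array([np.cos(a),np.sin(a),0]);z=np.array([0,0,-1.]);y=np.cross(z,x)
    q=Ro.from_matrix(np.c_[x,y,z]).as_quat(); return [q[3],q[0],q[1],q[2]]
def pose(): return np.array(readout.read_eef_pos()),np.array(readout.read_tool_rot())
def F(n=4): return np.mean([readout.read_ft_force() for _ in range(n)],axis=0)
E
python3 - <<'E'
from h import *
t=readout.read_clock();print(t)
for a in (np.pi+.2,.2):
  for p in [(.61,.16,.25),(.491,.0415,.03),(.534,.281,.004),(.59,.06,.01),(.683,.083,.2)]:
    print(a,p,kinematics.ik(list(p),down(a)))
for i in range(5): print(np.round(readout.read_ft_force(),2))
print(readout.read_clock())
E
```

```text
0.15
3.3415926535897933 (0.61, 0.16, 0.25) [ 2.38280002e-01  3.86731205e-01  1.34769685e+00 -4.44089210e-16
  1.40716460e+00 -1.53251632e+00]
3.3415926535897933 (0.491, 0.0415, 0.03) [ 6.09804804e-02  3.77349502e-01  1.98675272e+00 -4.44089210e-16
  7.77490430e-01 -1.70981585e+00]
3.3415926535897933 (0.534, 0.281, 0.004) [ 4.65341589e-01  5.48042059e-01  1.74924150e+00 -4.44089210e-16
  8.44309091e-01 -1.30545474e+00]
3.3415926535897933 (0.59, 0.06, 0.01) [ 8.19537765e-02  5.27855850e-01  1.76983745e+00 -4.44089210e-16
  8.43899349e-01 -1.68884255e+00]
3.3415926535897933 (0.683, 0.083, 0.2) [ 1.04214439e-01  5.03862215e-01  1.28036242e+00 -4.44089210e-16
  1.35736802e+00 -1.66658189e+00]
0.2 (0.61, 0.16, 0.25) [ 2.38280002e-01  3.86731205e-01  1.34769685e+00 -4.44089210e-16
  1.40716460e+00  1.60907633e+00]
0.2 (0.491, 0.0415, 0.03) [ 6.09804804e-02  3.77349502e-01  1.98675272e+00 -4.44089210e-16
  7.77490430e-01  1.43177681e+00]
0.2 (0.534, 0.281, 0.004) [ 4.65341589e-01  5.48042059e-01  1.74924150e+00 -4.44089210e-16
  8.44309091e-01  1.83613792e+00]
0.2 (0.59, 0.06, 0.01) [ 8.19537765e-02  5.27855850e-01  1.76983745e+00 -4.44089210e-16
  8.43899349e-01  1.45275010e+00]
0.2 (0.683, 0.083, 0.2) [ 1.04214439e-01  5.03862215e-01  1.28036242e+00 -4.44089210e-16
  1.35736802e+00  1.47501077e+00]
[-0.76 -0.86 -0.38]
[-0.76 -0.86 -0.38]
[-0.76 -0.86 -0.38]
[-0.76 -0.86 -0.38]
[-0.76 -0.86 -0.38]
0.15
```

```bash
python3 - <<'E'
from h import *
bot.reach([.62,.16,.25],down(np.pi+.2))
print(readout.read_clock())
P=pose();cv2.imwrite("pics/w1.png",snapshot("wrist"));np.savez("w1.npz",p=P[0],q=P[1]);print(P)
claw.gripper_to(0.0,20); print(readout.read_clock(),readout.read_finger_gap(),F())
E
```

```text
3.0417
(array([0.62014517, 0.15908936, 0.24998177]), array([-4.66843270e-05, -9.91972614e-02,  9.95067778e-01, -1.37829493e-04]))
3.8583 0.0004774655293874658 [ 0.41110672  0.52491409 -0.63068394]
```

View pics/w1.png

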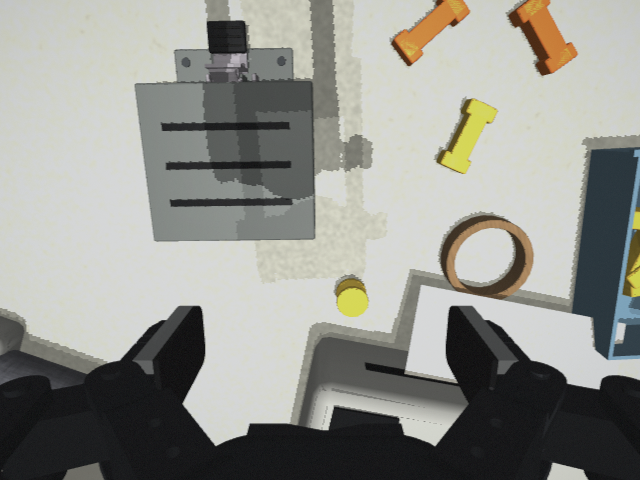

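```bash
python3 - <<'E'
import cv2
a=cv2.imread("pics/w1.png")
b=cv2.resize(a[0:100,125:325],None,fx=4,fy=4,interpolation=cv2.INTER_CUBIC)
cv2.imwrite("pics/w1a.png",cv2.convertScaleAbs(b,alpha=1.3,beta=20))
cv2.imwrite("pics/w1b.png",cv2.resize(a[90:180,425:505],None,fx=6,fy=6,interpolation=cv2.INTER_CUBIC))
E
```

```text
(no output)
```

View pics/w1a.png

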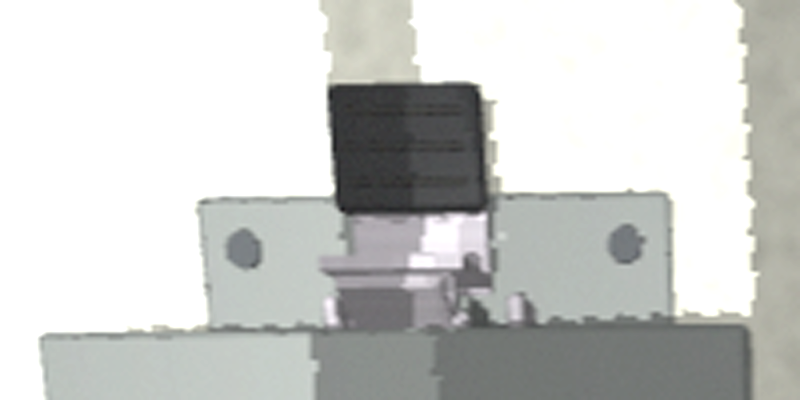

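View pics/w1b.png

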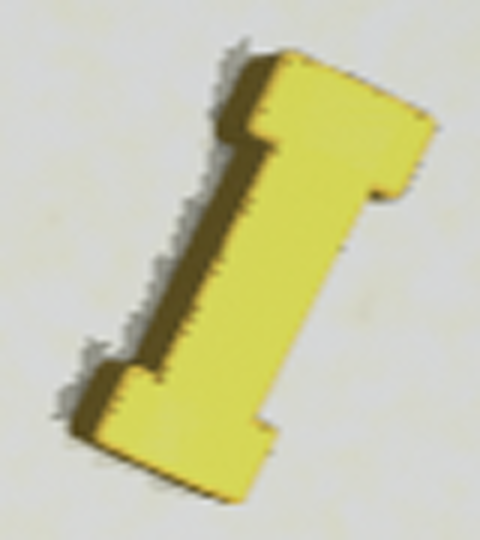

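```bash
python3 - <<'E'
from h import *
d=np.load("w1.npz");P=(d["p"],d["q"])
c=lambda p,o,s:(np.array(p)+.5)/s-.5+o
K=unproj("wrist",c([(330,85),(480,85),(486,207),(342,212)],[125,0],4),.030,P);print("pad",K.round(4),K.mean(0))
L=np.r_[unproj("wrist",c([(42,338),(750,325)],[125,0],4),.057,P),unproj("wrist",[(314,239.5),(155,241)],.057,P)]
print(L.round(4),np.linalg.norm(np.diff(L,axis=0),axis=1))
e=L[1]-L[0];print(np.arctan2(-e[0],e[1]));e=L[3]+L[2]-L[0]-L[1];print(np.arctan2(e[1],e[0]))
m=(L[0]+L[1])/2;a=.208
print("origin",m+.069*np.array([np.cos(a),np.sin(a),0]))
N=unproj("wrist",c([(290,50),(437,125),(240,503),(95,437)],[425,90],6),.02,P);print("link",N.round(4),N.mean(0))
e=N[2]+N[3]-N[0]-N[1];print(np.arctan2(e[1],e[0]),np.linalg.norm(e)/2); e=N[1]-N[0];print(np.arctan2(-e[0],e[1]))
E
```

```text
pad [[0.4853 0.0294 0.03  ]
 [0.479  0.0612 0.03  ]
 [0.5027 0.066  0.03  ]
 [0.5099 0.035  0.03  ]] [0.49420427 0.0479145  0.03      ]
[[ 0.5492 -0.0157  0.057 ]
 [ 0.5179  0.1288  0.057 ]
 [ 0.6521  0.1561  0.057 ]
 [ 0.6821  0.0122  0.057 ]] [0.14781187 0.13692098 0.14698185]
0.21379785832094975
0.203724227760511
origin [0.601076   0.07079168 0.057     ]
link [[0.4995 0.2761 0.02  ]
 [0.5056 0.3018 0.02  ]
 [0.5679 0.2884 0.02  ]
 [0.5623 0.2624 0.02  ]] [0.53384154 0.28220046 0.02      ]
-0.2138776202604233 0.06399708898325278
-0.2346216445564816
```

```bash
python3 - <<'E'
from h import *
a=np.pi+.208
x,y=.4925,.0452
bot.reach([x,y,.12],down(a)); print(readout.read_clock())
bot.move_linear([x,y,.040]); print(readout.read_clock(),readout.read_eef_pos())
bot.pause(.15)
b=F()[2]; zc=None; print(b)
z=.040
while z>.0165:
    z-=.001
    bot.move_linear([x,y,z],max_speed=.02)
    f=F()[2]-b; zz=readout.read_eef_pos()[2]
    print(round(readout.read_clock(),2),round(z,4),round(zz,4),round(f,2))
    if zc is None and f>.7: zc=z+.001
    if f>10 or (zc and zc-z>=.0050 ): break
print(zc)
cv2.imwrite("pics/s2.png",snapshot("side"))
E
```

```text
4.725
5.4083 [0.49389054 0.04557751 0.04068575]
-0.17484468654530838
5.81 0.039 0.0394 0.31
6.06 0.038 0.0379 -0.0
6.31 0.037 0.0369 -0.15
6.56 0.036 0.0359 -0.22
6.81 0.035 0.0349 -0.05
7.06 0.034 0.0339 0.68
7.31 0.033 0.0329 -0.0
7.56 0.032 0.0319 0.19
7.81 0.031 0.0309 -0.29
8.06 0.03 0.0299 1.39
8.31 0.029 0.0289 -0.24
8.56 0.028 0.0279 -0.05
8.81 0.027 0.0269 0.14
9.06 0.026 0.0259 -0.02
0.030999999999999993
```

View pics/s2.png

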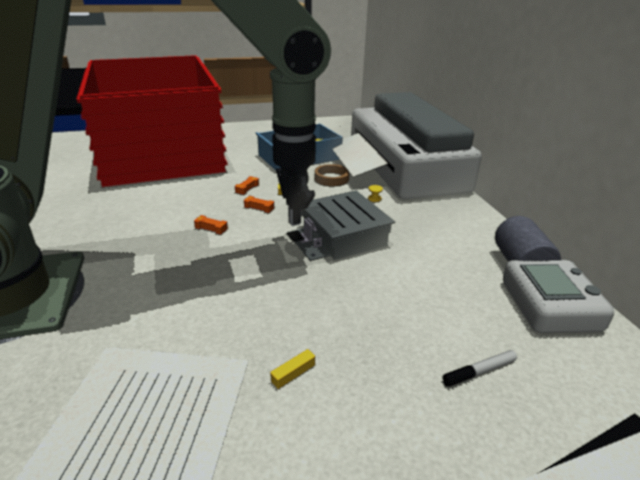

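```bash
python3 - <<'E'
from h import *
P=pose();cv2.imwrite("pics/w2.png",snapshot("wrist"))
a=cv2.imread("pics/s2.png")
cv2.imwrite("pics/s2c.png",cv2.resize(a[170:270,240:360],None,fx=6,fy=6,interpolation=cv2.INTER_CUBIC))
print(P, proj("side",P[0]),readout.read_finger_gap())
E
```

```text
(array([0.49246402, 0.04518691, 0.02596524]), array([-4.98500013e-05, -1.03819582e-01,  9.94596145e-01, -6.02703448e-06])) [[293.99943437 235.81403072]] 1.2566037016236938e-05
```

View pics/s2c.png

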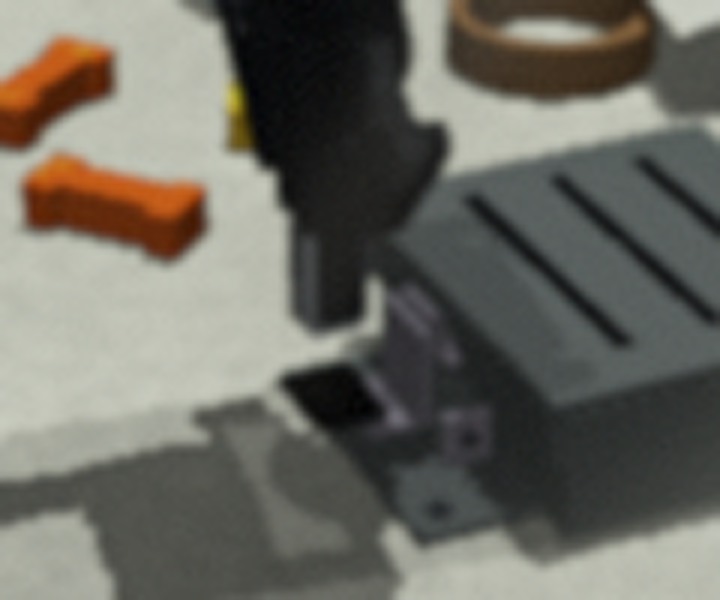

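View pics/w2.png

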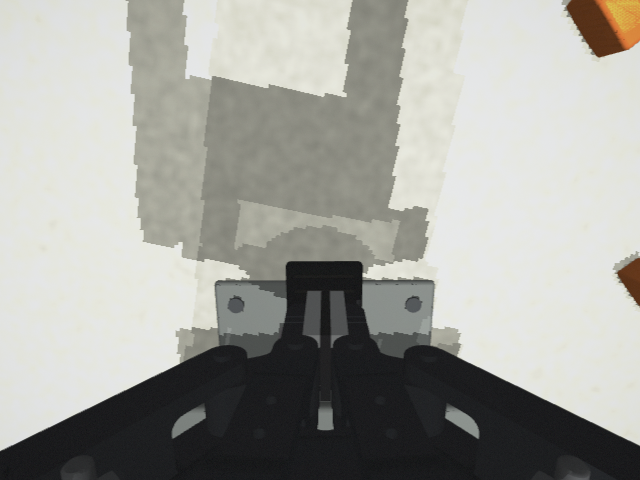

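```bash
python3 - <<'E'
from h import *
P=pose()
R=Ro.from_quat(np.roll(P[1],-1)).as_matrix()
for dz in (0,-.01,-.0187,-.025,-.035):
    X=[P[0]+R@np.array([dx,dy,dz]) for dx in(-.011,.011) for dy in (.0,.014)]
    print(dz,proj("wrist",X,P).round(0).tolist(),proj("side",X).round(0).tolist())
t=snapshot("top");cv2.imwrite("pics/t2c.png",cv2.resize(t[180:300,220:370],None,fx=5,fy=5,interpolation=cv2.INTER_CUBIC))
a=cv2.imread("pics/w2.png");cv2.imwrite("pics/w2c.png",cv2.convertScaleAbs(cv2.resize(a[240:440,225:425],None,fx=3,fy=3),alpha=3,beta=20))
E
```

```text
0 [[323.0, 308.0], [354.0, 308.0], [323.0, 262.0], [355.0, 262.0]] [[299.0, 235.0], [296.0, 231.0], [289.0, 237.0], [286.0, 234.0]]
-0.01 [[323.0, 318.0], [356.0, 318.0], [323.0, 270.0], [357.0, 270.0]] [[299.0, 230.0], [296.0, 227.0], [289.0, 233.0], [286.0, 229.0]]
-0.0187 [[323.0, 328.0], [357.0, 328.0], [323.0, 277.0], [358.0, 277.0]] [[299.0, 226.0], [296.0, 223.0], [289.0, 229.0], [286.0, 225.0]]
-0.025 [[323.0, 335.0], [359.0, 335.0], [323.0, 283.0], [360.0, 283.0]] [[299.0, 223.0], [296.0, 220.0], [289.0, 226.0], [286.0, 222.0]]
-0.035 [[323.0, 349.0], [361.0, 348.0], [323.0, 293.0], [362.0, 293.0]] [[299.0, 219.0], [296.0, 216.0], [289.0, 221.0], [286.0, 218.0]]
```

View pics/t2c.png

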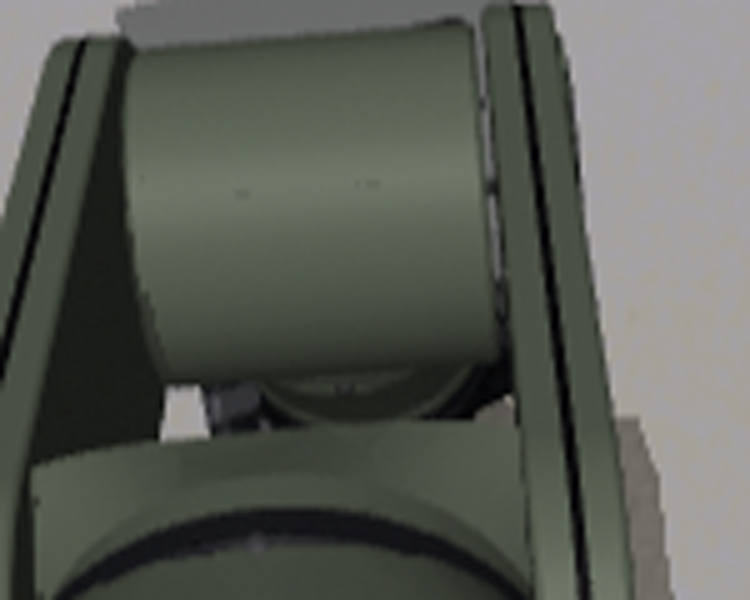

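View pics/w2c.png

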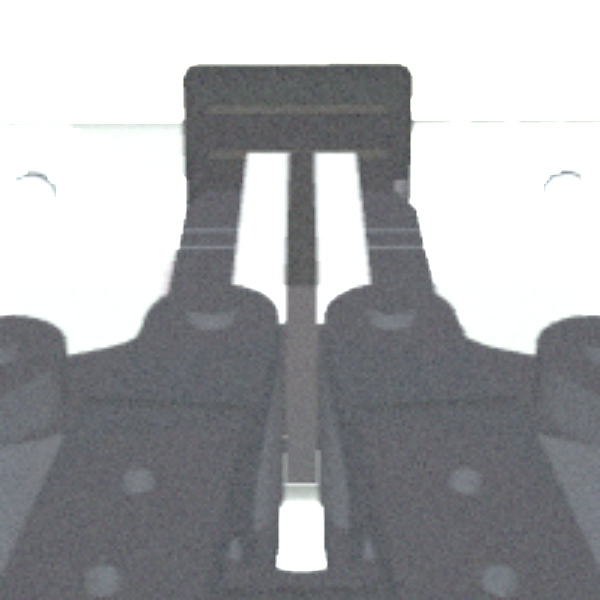

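```bash
python3 - <<'E'
from h import *
x,y=.4925,.0452
b=F()[2]; zc=None; print(b)
z=.026
while z>.0035:
    z-=.001
    bot.move_linear([x,y,z],max_speed=.02)
    f=F()[2]-b; 
    if f>.6: bot.pause(.06); f=F()[2]-b
    zz=readout.read_eef_pos()[2]
    print(round(readout.read_clock(),2),round(z,4),round(zz,4),round(f,2))
    if zc is None and f>.6: zc=z+.001
    if f>10 or (zc and zc-z>=.0050 ): break
print(zc)
a=snapshot("side"); cv2.imwrite("pics/s3c.png",cv2.resize(a[170:270,240:360],None,fx=6,fy=6,interpolation=cv2.INTER_CUBIC))
E
```

```text
-0.06482157279526035
9.46 0.025 0.0249 -0.09
9.71 0.024 0.0239 -1.47
9.96 0.023 0.0229 -1.12
10.21 0.022 0.0219 -0.33
10.46 0.021 0.0209 -0.14
10.71 0.02 0.0199 -0.5
10.96 0.019 0.0189 0.29
11.21 0.018 0.0179 -0.56
11.46 0.017 0.0169 0.39
11.71 0.016 0.0159 -0.07
11.96 0.015 0.0149 0.25
12.27 0.014 0.014 -0.46
12.52 0.013 0.0129 0.22
12.77 0.012 0.0119 -0.53
13.02 0.011 0.0109 -0.17
13.27 0.01 0.0099 0.1
13.57 0.009 0.009 0.26
13.82 0.008 0.0079 0.33
14.07 0.007 0.0069 -0.51
14.32 0.006 0.0059 -0.01
14.57 0.005 0.0049 0.21
14.82 0.004 0.0039 0.4
15.07 0.003 0.0029 0.05
None
```

View pics/s3c.png

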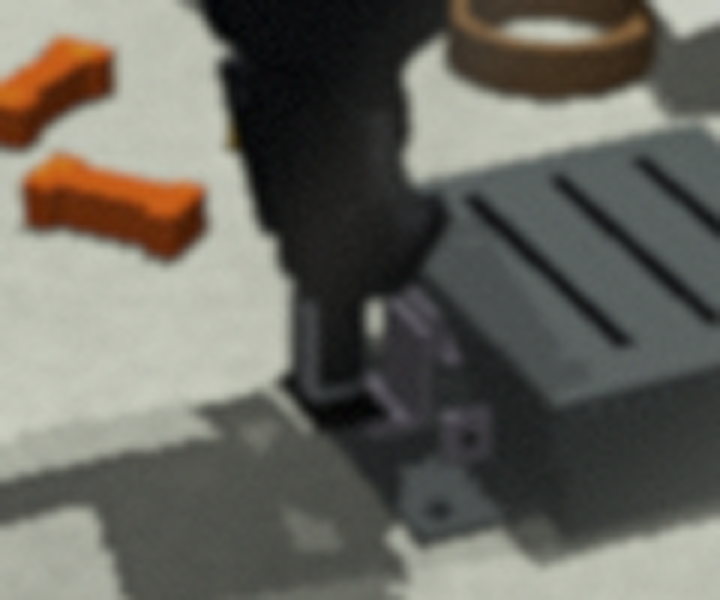

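```bash
python3 - <<'E'
from h import *
P=pose()
R=Ro.from_quat(np.roll(P[1],-1)).as_matrix()
a=cv2.imread("pics/s3c.png"); a=cv2.convertScaleAbs(a,alpha=2.5,beta=30)
for dz,col in ((-.073,(0,0,255)),(-.099,(0,255,0)),(-.026,(255,0,0))):
    w=(.038,.0425) if dz<-.05 else (.011,.0145)
    X=[P[0]+R@np.array([sx*w[0],sy*w[1],dz]) for sx,sy in((-1,-1),(-1,1),(1,1),(1,-1))]
    uv=(proj("side",X)-[240,170]+.5)*6
    cv2.polylines(a,[uv.astype(int)],True,col,2)
cv2.imwrite("pics/s3d.png",a)
E
```

```text
(no output)
```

View pics/s3d.png

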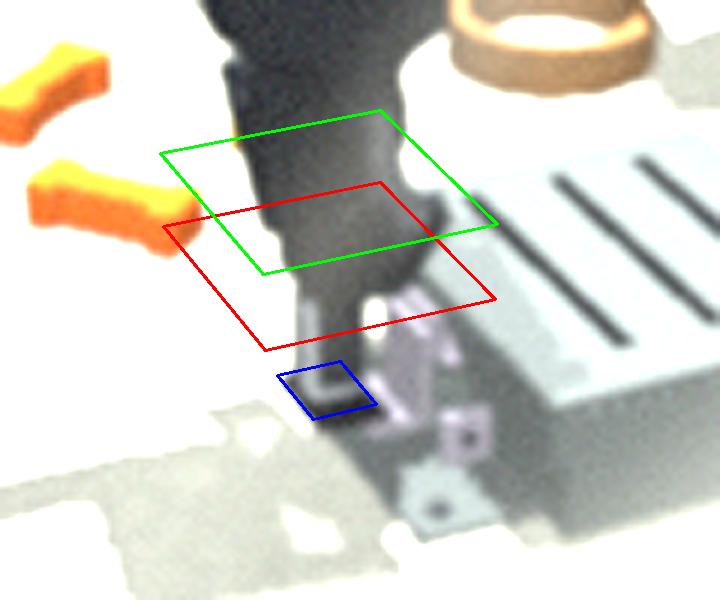

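```bash
python3 - <<'E'
from h import *
x,y=.4925,.0452
b=-.06; zc=None
z=.003
while z>-.010:
    z-=.001
    bot.move_linear([x,y,z],max_speed=.02)
    f=F()[2]-b; 
    if f>.6: bot.pause(.06); f=F()[2]-b
    zz=readout.read_eef_pos()[2]
    print(round(readout.read_clock(),2),round(z,4),round(zz,4),round(f,2))
    if zc is None and f>.6: zc=z+.001
    if f>10 or (zc and zc-z>=.0050 ): break
print(zc)
E
```

```text
15.38 0.002 0.0019 0.39
15.68 0.001 0.0011 2.06
15.99 0.0 0.0 5.05
16.3 -0.001 -0.0011 4.9
16.61 -0.002 -0.0022 6.03
16.92 -0.003 -0.0032 5.78
0.002
```

```bash
python3 - <<'E'
from h import *
x,y=.4925,.0452
a0=snapshot("side")[180:250,300:400].astype(int)
z=-.003
while z>-.0062:
    z-=.0006
    bot.move_linear([x,y,z],max_speed=.02)
    bot.pause(.08)
    f=F()[2]+.06
    a=snapshot("side"); d=np.abs(a[180:250,330:400].astype(int)-a0[:,30:]).mean()
    print(round(readout.read_clock(),2),round(z,4),round(readout.read_eef_pos()[2],4),round(f,2),round(d,2))
    if f>11 or d>6: break
cv2.imwrite("pics/s4.png",a)
E
```

```text
17.35 -0.0036 -0.0038 6.28 1.59
17.73 -0.0042 -0.0043 7.69 41.47
```

View pics/s4.png

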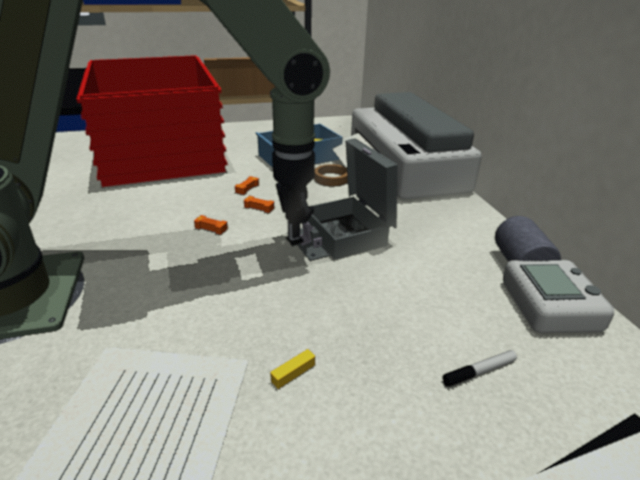

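```bash
python3 - <<'E'
from h import *
x,y=.4925,.0452
bot.move_linear([x,y,.03])
q=down(np.pi-.215); X=[.534,.282]
print(kinematics.ik(X+[-.035],q))
bot.move_linear([x,y,.10],max_speed=.3)
bot.reach(X+[.10],q)
claw.gripper_to(.042,30)
P=pose();cv2.imwrite("pics/w5.png",snapshot("wrist"));np.savez("w5.npz",p=P[0],q=P[1])
print(readout.read_clock(),readout.read_finger_gap())
E
```

```text
[ 4.66821738e-01  5.98701089e-01  1.77899671e+00 -4.44089210e-16
  7.63894857e-01 -8.88974589e-01]
19.9667 0.04171386823866452
```

View pics/w5.png

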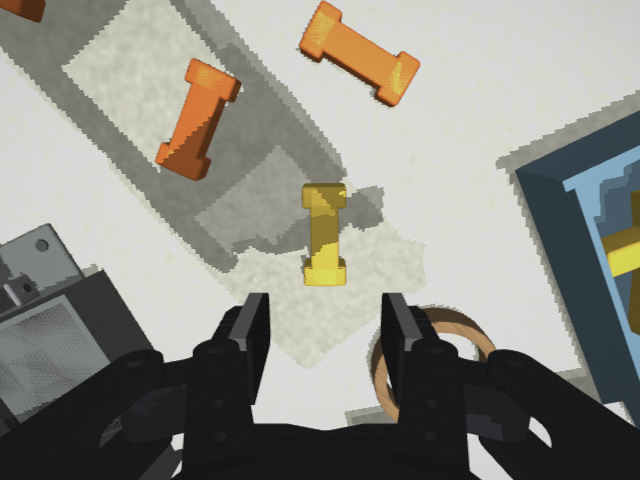

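```bash
python3 - <<'E'
from h import *
d=np.load("w5.npz");P=(d["p"],d["q"])
N=unproj("wrist",[(302.5,185),(346,185),(346,285),(305,285)],.02,P);print(N.round(4),N.mean(0),P[0])
X=[.534,.282]
c=N.mean(0)[:2]
if np.linalg.norm(c-X)<.006: X=list((c+X)/2)
print(X)
bot.move_linear(X+[.02],max_speed=.25)
bot.move_linear(X+[-.024],max_speed=.1)
bot.pause(.2); b=F()[2]; z=-.024; print(b,readout.read_clock())
while z>-.045:
    z-=.001
    bot.move_linear(X+[z],max_speed=.03)
    f=F()[2]-b
    if f>1.2: bot.pause(.06); f=F()[2]-b
    print(round(readout.read_clock(),2),round(z,4),round(readout.read_eef_pos()[2],4),round(f,2))
    if f>1.5: break
a=snapshot("side"); cv2.imwrite("pics/s6c.png",cv2.resize(a[130:230,230:350],None,fx=6,fy=6,interpolation=cv2.INTER_CUBIC))
E
```

```text
[[0.4975 0.2768 0.02  ]
 [0.5033 0.3028 0.02  ]
 [0.5674 0.2896 0.02  ]
 [0.5616 0.2633 0.02  ]] [0.53245209 0.28312096 0.02      ] [0.53416165 0.28161263 0.10020481]
[np.float64(0.5332260467132339), np.float64(0.2825604819118488)]
0.8299376932549356 21.225
21.48 -0.025 -0.0249 -0.62
21.73 -0.026 -0.0261 -1.01
21.98 -0.027 -0.0271 -1.11
22.23 -0.028 -0.0281 -0.67
22.48 -0.029 -0.029 0.5
22.78 -0.03 -0.029 5.69
```

View pics/s6c.png

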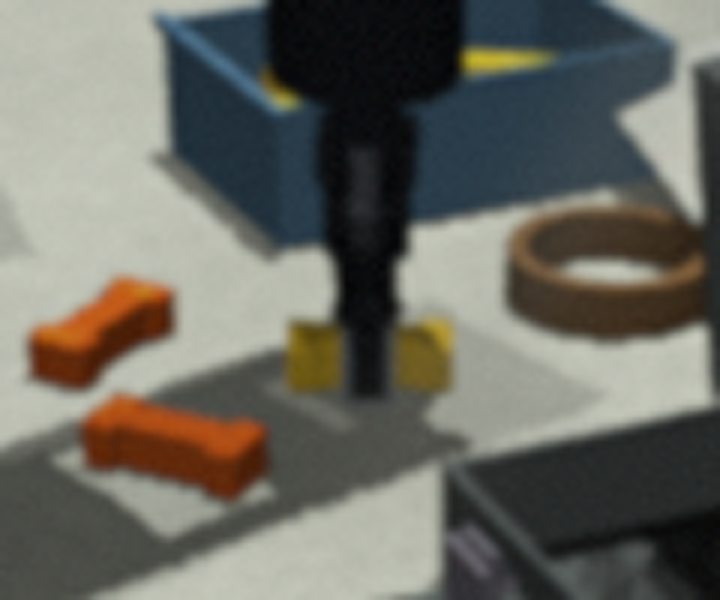

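```bash
python3 - <<'E'
from h import *
X=[.53323,.28256]
bot.move_linear(X+[-.024],max_speed=.05); bot.pause(.1); b=F()
claw.gripper_to(.010,30); bot.pause(.1)
print(readout.read_finger_gap(),F()-b,readout.read_clock())
bot.move_linear(X+[.06],max_speed=.12)
print(readout.read_finger_gap(),F()-b,readout.read_clock())
a=snapshot("side"); cv2.imwrite("pics/s7c.png",cv2.resize(a[100:280,220:420],None,fx=4,fy=4,interpolation=cv2.INTER_CUBIC))
E
```

```text
0.017014124115196073 [ 0.06807964 -0.29477379 -0.84464096] 23.6333
0.017374446230833795 [-0.06074612 -0.61811622 -0.64048426] 24.4833
```

View pics/s7c.png

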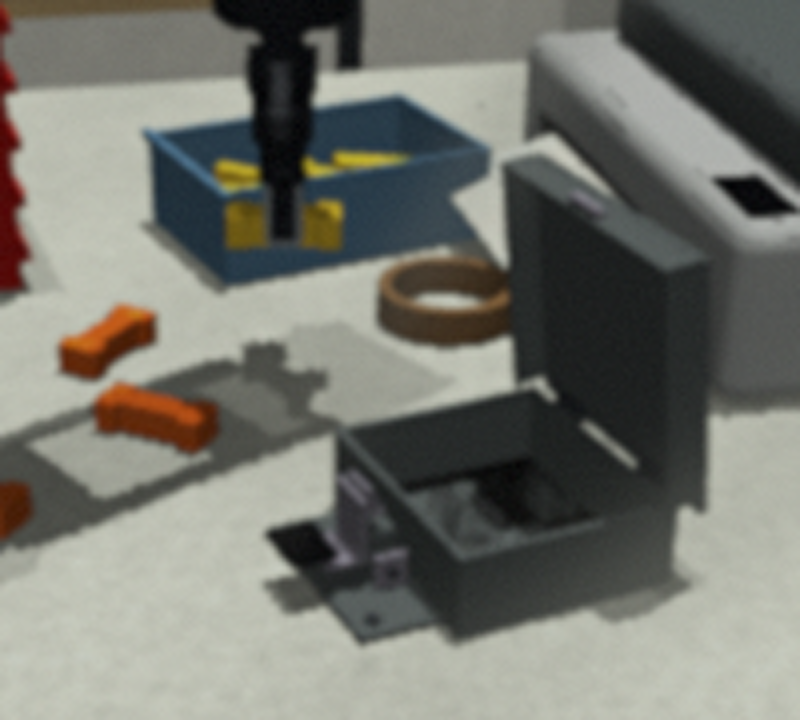

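```bash
python3 - <<'E'
from h import *
q=down(np.pi+.208); X=[.5875,.0655]
bot.reach(X+[.07],q); print(readout.read_clock())
cv2.imwrite("pics/w8.png",snapshot("wrist"))
bot.move_linear(X+[-.012],max_speed=.12)
bot.pause(.2); b=F()[2]; z=-.012; print(b,readout.read_clock(),readout.read_finger_gap())
while z>-.025:
    z-=.001
    bot.move_linear(X+[z],max_speed=.03)
    f=F()[2]-b
    if f>1.2: bot.pause(.06); f=F()[2]-b
    print(round(readout.read_clock(),2),round(z,4),round(readout.read_eef_pos()[2],4),round(f,2))
    if f>1.5: break
a=snapshot("side"); cv2.imwrite("pics/s8c.png",cv2.resize(a[100:280,220:420],None,fx=4,fy=4,interpolation=cv2.INTER_CUBIC))
E
```

```text
25.4333
0.8766826996465067 26.5167 0.01722019502959958
26.77 -0.013 -0.0129 -2.42
27.02 -0.014 -0.0141 -1.21
27.27 -0.015 -0.0151 -1.45
27.52 -0.016 -0.0161 -0.79
27.77 -0.017 -0.0171 -1.21
28.02 -0.018 -0.0181 -1.23
28.27 -0.019 -0.0191 -1.86
28.57 -0.02 -0.0192 4.21
```

View pics/s8c.png

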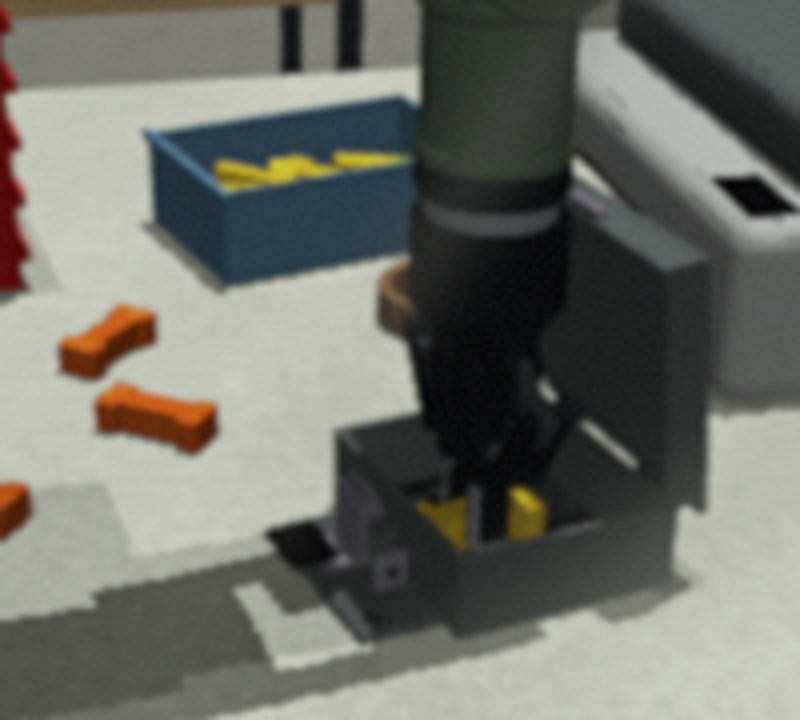

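View pics/w8.png

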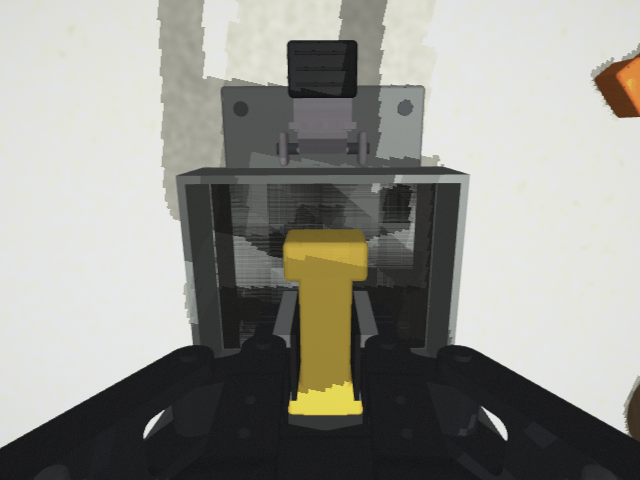

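```bash
python3 - <<'E'
from h import *
q=down(np.pi+.208); X=[.5875,.0655]
bot.move_linear(X+[-.0192],max_speed=.03)
claw.gripper_to(.036); 
bot.move_linear(X+[.08],max_speed=.15)
print(readout.read_clock(),readout.read_finger_gap())
cv2.imwrite("pics/w9.png",snapshot("wrist"))
bot.move_linear(X+[.17],max_speed=.25)
claw.gripper_to(0.0,20)
P=pose();cv2.imwrite("pics/w9b.png",snapshot("wrist"))
R=Ro.from_quat(np.roll(P[1],-1)).as_matrix();print(P, readout.read_clock())
a=snapshot("side"); cv2.imwrite("pics/s9c.png",cv2.resize(a[100:280,220:420],None,fx=4,fy=4,interpolation=cv2.INTER_CUBIC))
E
```

```text
30.0083 0.03612341039096686
(array([0.58725233, 0.0654947 , 0.16935548]), array([-5.97715904e-04, -1.03814532e-01,  9.94596494e-01,  1.49221757e-05])) 31.05
```

View pics/w9.png

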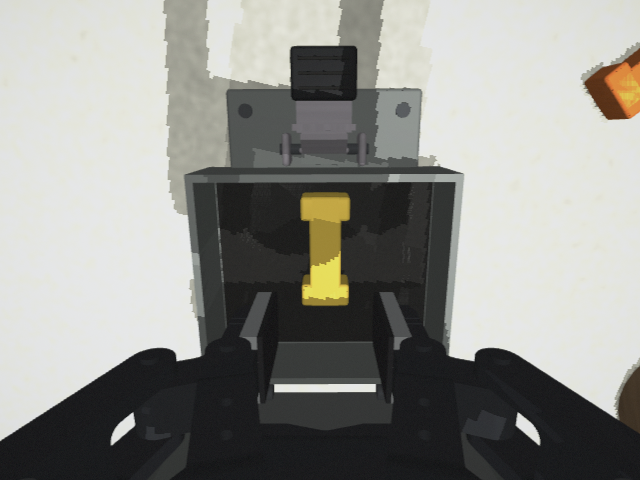

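View pics/s9c.png

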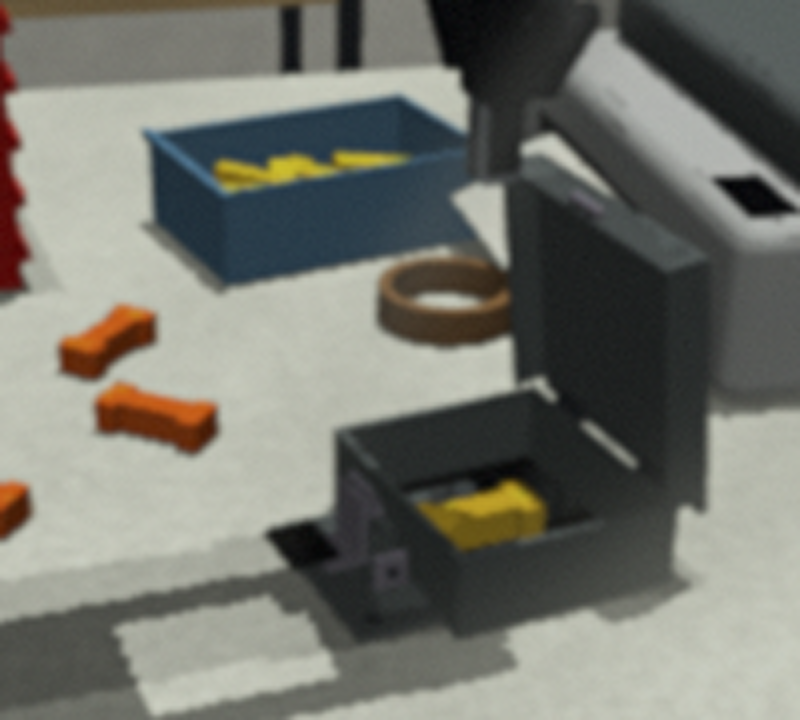

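```bash
cat >> h.py <<'E'
A=.208; O=np.array([.5995,.0670]); OFF=.026
def W(xc,z,yc=0): # case x, true tip height -> TCP world
    p=O+xc*np.array([np.cos(A),np.sin(A)])+yc*np.array([-np.sin(A),np.cos(A)])
    return [p[0],p[1],z-OFF]
def corner(th,s): return .062-s*np.cos(th)+.012*np.sin(th), .045+s*np.sin(th)+.012*np.cos(th)
E
python3 - <<'E'
from h import *
bot.move_linear(W(-.012,.222),max_speed=.25)
bot.move_linear(W(.094,.222),max_speed=.25)
bot.move_linear(W(.094,.165),max_speed=.15)
bot.pause(.15); b=F(); print(b,readout.read_clock())
for th in [1.45,1.3,1.15,1.0,.85,.7,.55,.4,.28]:
    s=.116+.006*(1.45-th)/1.2
    x,z=corner(th,s)
    bot.move_linear(W(x+.011,z),max_speed=.12)
    f=F()-b; print(th,f.round(2),round(readout.read_clock(),2))
    if np.linalg.norm(f)>12: break
a=snapshot("side"); cv2.imwrite("pics/s10.png",a)
E
```

```text
[ 0.19777039 -0.29729347  1.06904622] 32.6083
1.45 [-0.26  0.76 -0.97] 32.95
1.3 [ 1.69  1.59 -0.93] 33.25
1.15 [ 1.38  0.04 -0.01] 33.55
1.0 [1.15 0.15 0.91] 33.85
0.85 [0.32 0.38 1.16] 34.15
0.7 [ 0.34 -0.17  1.71] 34.45
0.55 [0.25 0.86 2.61] 34.75
0.4 [-2.19  0.06  2.45] 35.05
0.28 [-1.08  0.71  2.4 ] 35.33
```

View pics/s10.png

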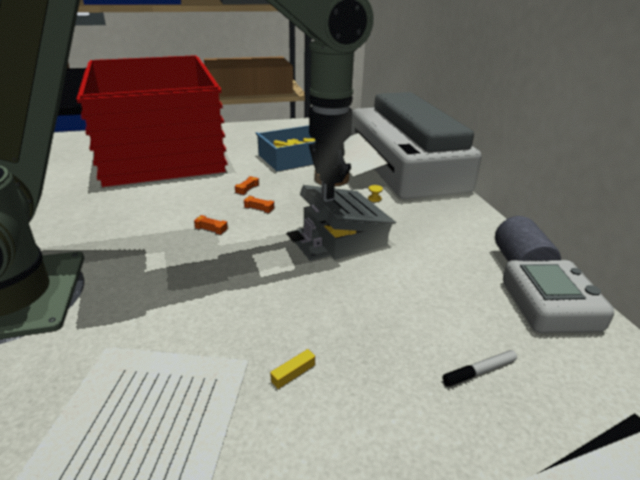

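```bash
cat > push.py <<'E'
from h import *
import sys
z=float(sys.argv[1]); zmin=float(sys.argv[2]); st=float(sys.argv[3]); fmax=float(sys.argv[4])
pk=0;lo=99
while z>zmin:
    z-=st
    bot.move_linear(W(-.050,z),max_speed=.03)
    fs=[]
    for _ in range(2): bot.pause(.04); fs.append(readout.read_ft_force()[2]-.4)
    f=np.mean(fs); print(round(readout.read_clock(),2),round(z,4),round(readout.read_eef_pos()[2]+OFF,4),np.round(fs,2))
    pk=max(pk,f)
    if pk>7.5: lo=min(lo,f)
    if f>fmax: print("high");break
    if lo<1.8 and f>2.6: print("click?");break
E
python3 - <<'E'
from h import *
x,z=corner(.2,.123); print(x,z)
bot.move_linear(W(-.050,z),max_speed=.08); print(readout.read_clock(),F())
E
python3 push.py .081 .066 .0015 14
```

```text
-0.056164157104931986 0.08119712662188742
35.6833 [-0.65172766  0.89598949  2.81210808]
36.02 0.0795 0.0795 [2.08 2.31]
36.35 0.078 0.078 [2.94 2.53]
36.68 0.0765 0.0765 [1.91 2.88]
37.02 0.075 0.075 [2.84 2.6 ]
37.35 0.0735 0.0735 [2.24 2.83]
37.68 0.072 0.072 [2.1  2.66]
38.02 0.0705 0.0705 [2.39 2.26]
38.35 0.069 0.069 [3.   3.17]
38.68 0.0675 0.0676 [4.  3.4]
39.02 0.066 0.0662 [5.3 5. ]
```

```bash
python3 push.py .066 .050 .0008 18
```

```text
39.35 0.0652 0.0655 [6.93 7.67]
39.68 0.0644 0.0648 [7.76 7.01]
40.02 0.0636 0.0641 [7.75 8.12]
40.35 0.0628 0.0633 [9.04 8.6 ]
40.68 0.062 0.0627 [10.98  9.28]
41.02 0.0612 0.062 [10.64 10.07]
41.35 0.0604 0.0613 [11.53 13.31]
41.68 0.0596 0.0606 [12.41 13.2 ]
42.02 0.0588 0.0595 [11.63 11.6 ]
42.35 0.058 0.0581 [8.1  7.38]
42.68 0.0572 0.057 [1.29 2.28]
43.02 0.0564 0.0562 [-0.36 -0.89]
43.35 0.0556 0.0555 [-0.16 -0.49]
43.68 0.0548 0.0549 [0.73 1.52]
44.02 0.054 0.0542 [2.84 3.56]
click?
```

```bash
python3 - <<'E'
from h import *
for z in (.0535,.053,.0525):
    bot.move_linear(W(-.050,z),max_speed=.03); bot.pause(.1)
    f=F()[2]-.4; print(z,readout.read_eef_pos()[2]+OFF,f,readout.read_clock())
    if f>6: break
E
```

```text
0.0535 0.053523008454055804 2.077091758946034 44.3667
0.053 0.05296948472640965 2.4242538130630416 44.7167
0.0525 0.052541613297892906 3.349313103788348 45.0667
```

Plateau near 3 N, as described for a full click. I'll lift slowly and check.

```bash
python3 - <<'E'
from h import *
for z in (.054,.056,.058,.062):
    bot.move_linear(W(-.050,z),max_speed=.03); bot.pause(.06); print(z,F()[2]-.4)
bot.move_linear(W(-.050,.15),max_speed=.2)
bot.reach([.45,-.15,.25],down(np.pi+.208))
print(readout.read_clock())
a=snapshot("side"); cv2.imwrite("pics/s11c.png",cv2.resize(a[160:280,220:420],None,fx=4,fy=4,interpolation=cv2.INTER_CUBIC))
a=snapshot("top"); cv2.imwrite("pics/t11.png",a)
E
```

```text
0.054 2.7028272624603673
0.056 -0.012878558362797388
0.058 -1.0895654698902741
0.062 -0.6358104346699058
47.95
```

View pics/s11c.png

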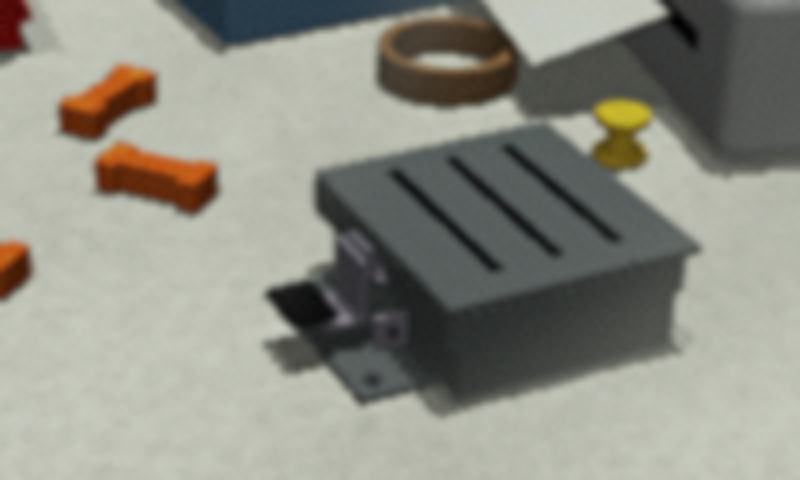

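View pics/t11.png

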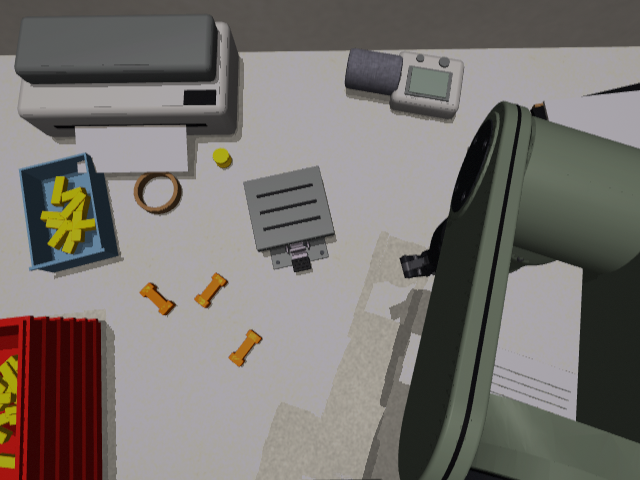

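```bash
python3 - <<'E'
from h import *
o=cv2.imread("pics/side0.png").astype(int)
r=np.s_[190:262,285:400]
bot.pause(1.0)
n=snapshot("side").astype(int)
g=lambda a:a[r].mean(2).astype(np.float32)
print(np.abs(n-o)[r].mean(),np.abs(n-o)[r].max(),cv2.phaseCorrelate(g(o),g(n)))
t0=cv2.imread("pics/top0.png").astype(int);t=snapshot("top").astype(int)
r2=np.s_[160:280,235:340]; print(np.abs(t-t0)[r2].mean(),np.abs(t-t0)[r2].max())
d=np.abs(n-o)[r].max(2).astype(np.uint8)*4
cv2.imwrite("pics/d.png",cv2.resize(np.hstack([cv2.cvtColor(d,cv2.COLOR_GRAY2BGR),o[r].astype(np.uint8),n[r].astype(np.uint8)]),None,fx=2.3,fy=4))
print(readout.read_clock())
E
```

```text
8.286916264090177 162 ((0.007110636446533647, 0.036727582356164135), 0.9311081850970233)
22.25367724867725 31
49.15
```

View pics/d.png

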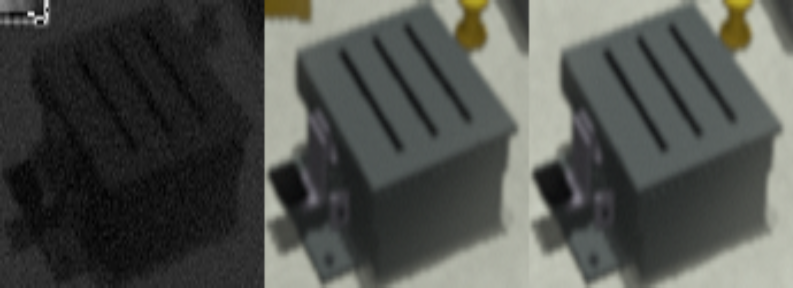

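```bash
python3 -c "
from station import bot
print(bot.sign_off())"
```

```text
the job is handed in; nothing more can be done
None
```

The yellow link is flat in the case, the lid is shut and holding by itself, and I handed the job in at about 49 s of the 72 s allowed.

- **Latch:** I pressed the thumb pad down with about 8 N, and the lid popped open after about 6 mm.
- **Link:** I gripped it at the waist, set it on the case floor until I felt contact, and let go. The wrist and side pictures showed it flat inside the tray, clear of the walls.
- **Lid:** I swung it down and pushed. The load peaked at about 13 N, fell to about 0, then came back to about 3 N and levelled off, which is the full click.
- **Last checks:** More than a second after the arm withdrew, the side picture of lid and latch matched the original to within 0.04 px on average, apart from brightness. In the top picture the tape, the spool and the orange look-alikes are where they were. The arm hid the bar and the marker there, but it never went near them.

**What disagreed:**
- **Fingertips:** They sit about 25–29 mm behind the reported TCP, not at it, so I set every height by touch.
- **Cameras:** They disagreed on the case position by about 5–8 mm in y, so I used an average. The placing had plenty of room.

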